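Find the hidden latch slot of a camera wall box by feel and spring its door

ROBOT

A 7-joint arm with a two-finger parallel gripper is mounted at the origin on a cart in front of the work surface, level with it; the furniture and walls round the work are solid. World frame = base frame: x ahead of the robot, y to its left, z up, the work surface at z = 0. Lengths are in m, angles in rad, forces in N, time in s.
With the tool pointing down it reaches from about 0.4 to 0.9 m from the base axis. Payload 5.5 kg.
Tool frame: the origin (TCP) lies at the very end of the fingers, on their centre line; the grasp point (between the pads) lies 19 mm behind it; z points along the fingers, y is the line along which they close (so a half turn about z gives the same grasp; the last joint's range is limited). The gripper opens to 85 mm and grips with 20 to 120 N. Pads are 22 mm wide; open, the fingers measure 114 mm over their backs; the gripper's body (76 mm by 85 mm) begins 54 mm behind the grasp point. The pads swing forward as they close: fully open they stand 13 mm farther back than shut.
Start: joints at [-0.838, 0.501, -0.427, 1.55, 0.221, 1.138, -0.21], TCP at [0.294, 0.58, 0.231] pointing down, gripper open.
Joint ranges: [-2.88, 2.88], [-0.31, 2.03], [-1.54, 1.56], [0.2, 2.42], [-1.41, 4.55], [0.19, 2.02], [-2.57, 2.57]. Speed limits (rad/s): [2.57, 2.57, 3.14, 3.14, 3.14, 3.14, 3.14].

INTERFACE

Orientations are given as a rotation vector (axis times angle).
In Python, from station import manip gives the robot as it stands.
- The arm moves only by the tool drive_tool, never from a script. Its argument "targets" is a list of rows, each a list of 7 numbers: the shift along the tool's x, y, z in m, then the turn, a rotation vector about the tool's x, y, z in rad, then the opening in per cent of the stroke, from 0 (shut) to 100 (fully open). In form: [[tx, ty, tz, ax, ay, az, grip], ...]. A call has exactly 5 rows; each row is the pose to reach, as a shift and turn from the pose commanded when the call began, along the tool's axes at that moment; what a row does not reach only later rows make up. A row lasts 1/10 s, in which the tool goes at most 50 mm and 8.59 degrees, less where a joint would pass 70% of its speed; a pose out of reach is approached as far as the arm can. A call with a gripper value outside its range is refused whole. The fingers move at their own pace and stop on an object; "squeeze" is the grip in N (left out, the last holds). Time passes only in rows, so rows that repeat a pose let the fingers close, or fill a call up. It gives the time, the measured TCP pose, the force, the opening and the grip force at its end, in the units of the state.
- manip.state(): the state, without advancing time (a new reading comes with each control period).
- manip.snapshot(name): name is "scene" or "top"; returns the picture (480x640x3 uint8, red, green, blue); there is no depth.
- manip.camera_model(name): a dict with "fx", "fy", "cx", "cy" (pixels), "T" (4x4, takes a point from camera to world coordinates). Camera axes: x right, y down, z forward; pixel columns grow to the right and rows downward; lengths in m; the calibration is good to about 2 mm. A picture is of the moment at which its call begins. camera_model takes no time and is no camera call.
- manip.job_done(): hands the job in; it is judged then, once.
The state is a dict: "t": time; "joints": joint angles; "qvel": joint speeds; "joint_efforts": joint torques, N m; "tool_pos": TCP position; "ee_rot": TCP orientation; "force": force on the tool from outside, world axes, zero at the start; "ft_torque": the same for the moment, N m; "width": finger opening in m; "grip_force": force on a finger pad.
Only numpy, scipy, OpenCV 4.12 (cv2) and the standard library are available. Lean on these libraries where they do the work, as an engineer would, in place of code of your own. Each camera call takes 0.05 s, during which the arm holds its last target. There are 200 camera calls.

TASK

The white wall box stands bottom-up in its tilted cradle and its door is held by a concealed latch. Take the release key from its stand, reach behind the box's deep skirt and feel along the track in the recessed bottom until the key's tip drops into the latch slot, then push until the door springs ajar. Put the key back upright in its stand, and leave the grey parts tray, the bottle and the finished camera where they are.

Things in the scene. Friction and masses are not known exactly. Their poses are not given: they have to be found in the camera images.
- box: White sheet-metal wall box (212 mm wide, 160 long, 48 deep) in an aluminium cradle fixed to the bench. Origin: under the middle of the cradle's foot plate, on the bench; z up, y level along the box's width. The box is upside down and leans 35 degrees: its recessed bottom looks up and to body -x, its door up and to body +x. Highest part: the deep skirt's edge, about 177 mm.
- skirt (a point): Middle of the outer edge of the deep skirt, the sheet that hides the recessed bottom from above. Axes as track. The recess is 206 mm long (y) and 42 mm wide; the skirt, on its door side, stands 60 mm out of the bottom, the box's back on the other side 45 mm; end walls 60 mm high next to the skirt, 45 mm next to the back.
- track (a point): Centre of the track's flat steel floor, 108 mm above the bench. z: straight out of the bottom, 35 degrees from vertical (the key goes in along -z); y: along the track, level; x: across, to the deep skirt. The track is a straight groove, y -46 to 46 and x -11 to 11 mm, 4 mm below the white bottom around it. Inner faces of skirt and back: x = 26 and -16 mm.
- track_start (a point): End of the track at y = -46 mm, on its floor. The latch slot is a gap in the steel floor, 16 mm long in y and as wide as the track. Its middle is anywhere from y = -28 to 28 mm of track, different on every box, and hidden from outside: feel for it.
- track_end (a point): End of the track at y = +46 mm, on its floor. Behind the slot, 12 mm below the track's floor, is the sprung latch plate: 3 N at first, 6.5 N at the end of its 11 mm travel. It lets the door go after about 6 mm, when the key's tip is about 18 mm below the track's floor; end stop at 23 mm.
- door (a joint): Opening angle of the box's door in rad, about a hinge along the door's lowest edge: about 0 shut and latched, 0.45 at its stop. Once the latch lets go a spring swings it to the stop, to body +x of the box, and it stays there.
- key: Release key, a straight round rod 176 mm long, 90 g. From the tip: steel shank 10 mm thick with rounded tip; steel ball collar 25 mm thick, its centre 110 mm from the tip; straight black round handle 20 mm thick, from 120 to 176 mm. Origin at the tip, z towards the handle. It hangs upright in the stand, the ball resting in the stand's mouth, the tip about 10 mm above the bench.
- key_tip (a point): The very end of the key's rounded tip, on its axis.
- key_grip (a point): Point on the key's axis in the middle of the handle, 145 mm from the tip: where to grip it.
- stand: Dark steel key stand fixed to the bench: square foot plate 80x80x4 mm with an upright square tube 30 mm across, 110 mm high, bore 16 mm square, open at the top. Origin: centre of its underside, z up, sides along x and y.
- stand_mouth (a point): Centre of the stand's open upper end, 110 mm above the bench; the ball collar's centre comes to rest 9.6 mm above it.
- bottle: White dispensing bottle with a red needle cap, 44 mm across, 140 mm high; origin: centre of its underside. A bystander.
- camera: Finished white bullet camera standing on its round foot, 110x114 mm, 210 mm high; origin near the foot's underside. A bystander.
- parts_tray: Low open grey tray of small metal parts, 58x86x16 mm; origin: near the centre of its underside. A bystander.
Mind the look-alikes: they are no part of the job. What is shaped like the stand but brown is not meant.

How it is judged:
By the outcome, as a careful person would: the job done as asked, in the order asked, and still so for the second after the job is handed in, with the robot touching nothing.
It also fails if it takes over 64 s, if anything falls off the work surface, if the arm or the gripper's body presses on something with over 40 N, if the wrist force passes 120 N, or if a joint passes its speed limit or range.

## Working session

There is one attempt and no reset: what is moved stays moved. The work goes in short steps, Python scripts to look and compute and a tool call to move; the robot and the scene stay as the last step left them, time stands still between calls to the robot, and variables do not carry over. Pictures are saved under pics/ and viewed, at most 13 in all, crops included, and the job is handed in when it is done.

Besides the shell and the picture viewer there is one more tool, called after "Call:" as name(argument=value, ...) on one line, values as JSON. drive_tool: Moves the arm, as the interface text tells. Its arguments: {"type":"object","properties":{"targets":{"type":"array","items":{"type":"array","items":{"type":"number"}}},"squeeze":{"type":"number"}},"required":["targets"]}

```bash
mkdir -p pics; ls; python3 - <<'E'
from station import manip
import cv2,numpy as np
np.set_printoptions(precision=4,suppress=True)
for n in("scene","top"):
    cv2.imwrite(f"pics/{n}0.png",manip.snapshot(n)[:,:,::-1]); m=manip.camera_model(n); print(n,m["fx"],m["fy"],m["cx"],m["cy"]);print(np.array(m["T"]))
print(manip.state())
E
```

```text
pics
scene 597.9721913502003 597.9721913502003 314.8849436089777 244.18527289699065
[[ 0.7977 -0.3569  0.4861 -0.3226]
 [-0.6029 -0.4877  0.6314 -1.0426]
 [ 0.0117 -0.7967 -0.6043  1.1716]
 [ 0.      0.      0.      1.    ]]
top 590.8484272526247 590.8484272526247 317.19724913703135 234.13394838972923
[[-0.0253 -0.992   0.1235  0.2752]
 [-0.9997  0.0256  0.0016  0.0109]
 [-0.0047 -0.1234 -0.9923  1.7149]
 [ 0.      0.      0.      1.    ]]
{'t': 0.1, 'joints': array([-0.8378,  0.5018, -0.4268,  1.5513,  0.2208,  1.1383, -0.2103]), 'qvel': array([-0.0012, -0.0027,  0.0007, -0.0031, -0.0009, -0.0012,  0.0002]), 'joint_efforts': array([ -0.0111, -57.0813,  -5.8387, -28.1748,   0.0105,   0.0056,
         0.    ]), 'tool_pos': array([0.294 , 0.579 , 0.2304]), 'ee_rot': array([-0.7312, -3.0548,  0.0027]), 'force': array([ 0.3201, -0.2601,  0.1263]), 'ft_torque': array([ 0.0039, -0.005 , -0.0029]), 'grip_force': 0.0, 'width': 0.08555027439457775}
```

View pics/scene0.png

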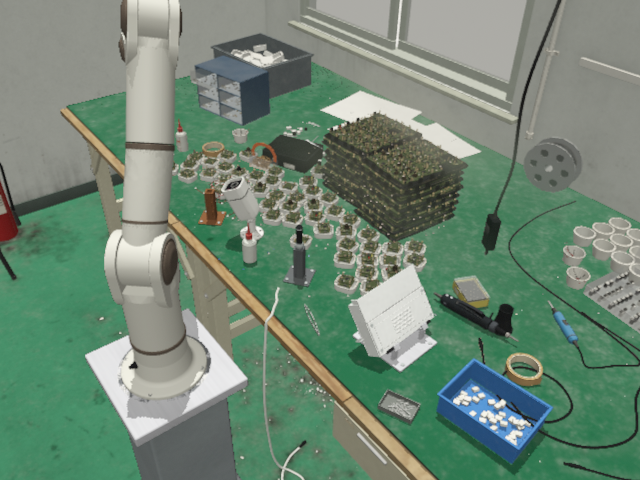

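View pics/top0.png

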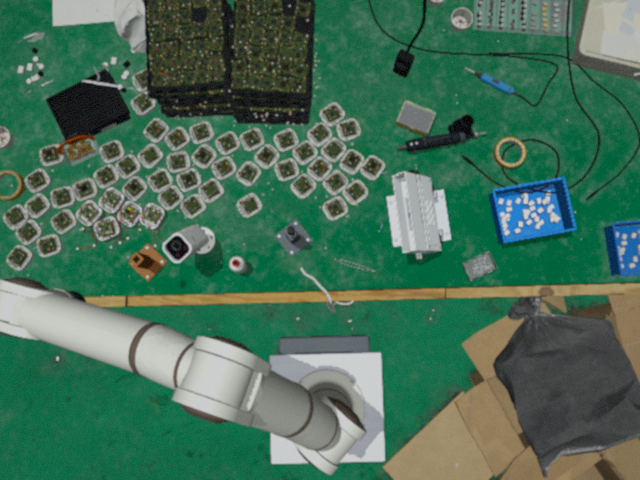

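Candidates for the key and stand are the dark stand with the black-handled key (scene 299,255; top 294,235) and the brown look-alike (scene 211,205; top 148,260). By the description I choose the dark one. The white box is at scene (393,318), top (418,213). Next is a composite of close crops.

```bash
python3 - <<'E'
import cv2,numpy as np
s=cv2.imread("pics/scene0.png");t=cv2.imread("pics/top0.png")
def c(im,x,y,w,h,W=400,H=300): return cv2.resize(im[y:y+h,x:x+w],(W,H),interpolation=cv2.INTER_CUBIC)
a=np.vstack([np.hstack([c(s,260,220,80,75,320,300),c(s,340,260,128,80,480,300)]),np.hstack([c(t,264,210,64,60,320,300),c(t,370,163,96,100,480,500)[100:400]])])
# box top crop: x0=370,y0=163,5x, shown rows 183..243
cv2.imwrite("pics/crop1.png",a)
E
```

```text
(no output)
```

View pics/crop1.png

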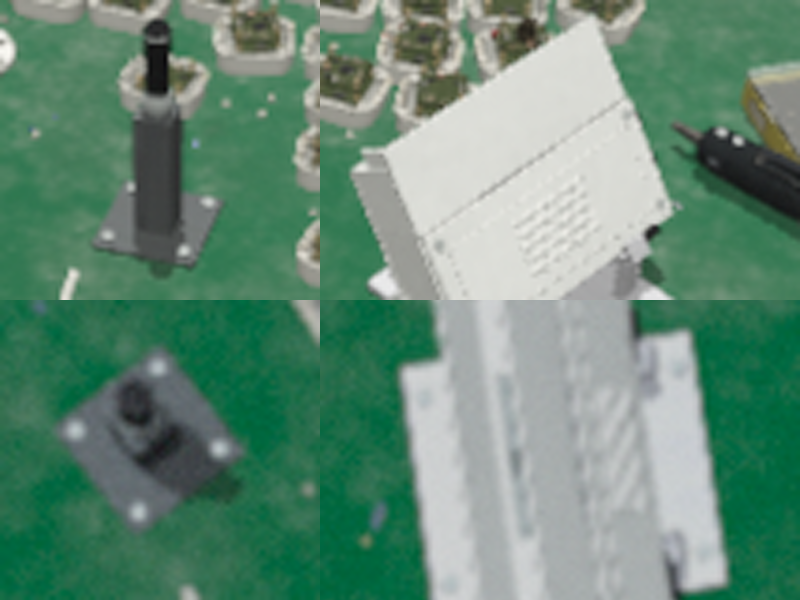

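The top-left crop confirms the choice: a black round handle and grey ball sitting on the dark square stand. In the box view the skirt edge's ends are near scene (412,264) and (357,300). I'll enlarge further for exact corners.

```bash
python3 - <<'E'
import cv2,numpy as np
s=cv2.imread("pics/scene0.png");t=cv2.imread("pics/top0.png")
def c(im,x,y,w,h,k):
    o=cv2.resize(im[y:y+h,x:x+w],None,fx=k,fy=k,interpolation=cv2.INTER_CUBIC)
    for i in range(0,w,10): cv2.putText(o,str(x+i),(i*k,8),0,.28,(0,0,255),1); cv2.line(o,(i*k,0),(i*k,h*k),(0,0,255) if 0 else (90,90,200),1) if i%20==0 else 0
    for j in range(0,h,10): cv2.putText(o,str(y+j),(0,j*k+8),0,.28,(0,0,255),1); cv2.line(o,(0,j*k),(w*k,j*k),(90,90,200),1) if j%20==0 else 0
    return o
a=np.hstack([c(t,380,160,80,120,5),c(s,345,258,100,120,4)[:480].repeat(1,0) if 0 else cv2.copyMakeBorder(c(s,345,258,100,120,4),0,120,0,0,cv2.BORDER_CONSTANT)])
cv2.imwrite("pics/crop2.png",a);print(a.shape)
E
```

```text
(600, 800, 3)
```

View pics/crop2.png

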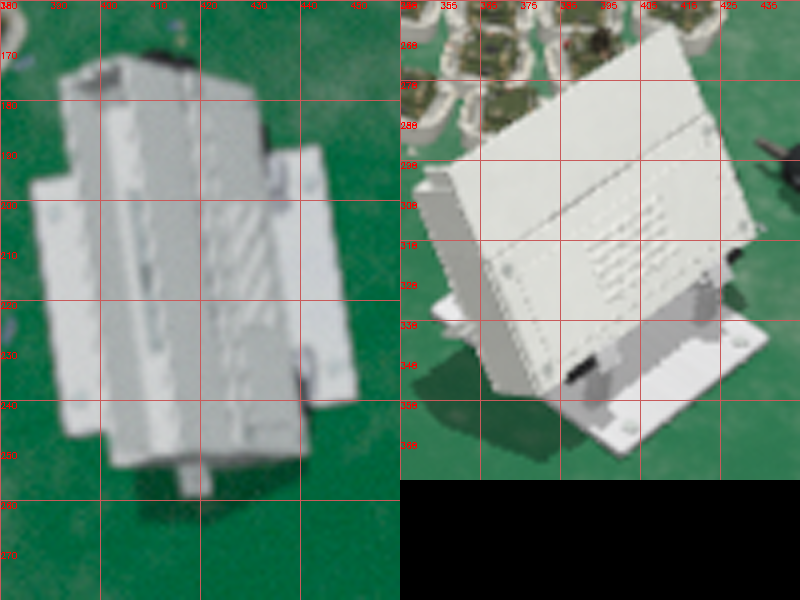

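Reading the corners off the crop:
- **Skirt edge:** top (405.3,172) and (415.8,251.5); scene (413.8,264.3) and (357.5,298.8).
- **Door's lower corners:** scene (434.3,316.8) and (380,357.3).
- **Foot corners:** top (445,189), (451.4,240), (386,196.4), (393,247.2).

```bash
cat > h.py <<'E'
import numpy as np
from station import manip
from scipy.optimize import least_squares
from scipy.spatial.transform import Rotation as R
np.set_printoptions(precision=4,suppress=True)
M={n:manip.camera_model(n) for n in("scene","top")}
def proj(n,P):
    m=M[n];T=np.array(m["T"]);c=(np.atleast_2d(P)-T[:3,3])@T[:3,:3]
    return np.c_[m["fx"]*c[:,0]/c[:,2]+m["cx"],m["fy"]*c[:,1]/c[:,2]+m["cy"]]
def tri(a,b):
    r=least_squares(lambda p:np.r_[proj("scene",p)[0]-a,proj("top",p)[0]-b],[.5,0,.1]); return r.x,r.fun
def onz(n,u,z):
    m=M[n];T=np.array(m["T"]);d=T[:3,:3]@[(u[0]-m["cx"])/m["fx"],(u[1]-m["cy"])/m["fy"],1];return T[:3,3]+d*(z-T[2,3])/d[2]
s,c=np.sin(np.radians(35)),np.cos(np.radians(35))
def trackR(yaw): return R.from_euler("z",yaw).as_matrix()@np.array([[c,0,-s],[0,1,0],[s,0,c]])
E
python3 - <<'E'
from h import *
print("far",tri([413.8,264.3],[405.3,172]),"near",tri([357.5,298.8],[415.8,251.5]))
print("keytop",tri([299.3,226.5],[291.4,228]))
print("keytop z.186", onz("scene",[299.3,226.5],.186),onz("top",[291.4,228],.186))
print("ball",onz("scene",[298.8,246.5],.1196))
fc=[[296,219.6],[312.6,240],[292,256],[275,235.6]]
F=np.array([onz("top",p,.004) for p in fc]);print("foot",F.mean(0),np.linalg.norm(np.diff(F,axis=0),axis=1))
G=np.array([onz("top",p,.004) for p in [[445,189],[451.4,240],[393,247.2],[386,196.4]]]);print("boxfoot",G.mean(0));print(G)
L=np.array([[29,106,64],[29,-106,64],[29,106,-96],[29,-106,-96]])/1e3
obs=[("scene",0,[413.8,264.3]),("scene",1,[357.5,298.8]),("top",0,[405.3,172]),("top",1,[415.8,251.5]),("scene",2,[434.3,316.8]),("scene",3,[380,357.3])]
def f(p,full=0):
    W=L@trackR(p[3]).T+p[:3]
    return np.concatenate([proj(n,W[i])[0]-o for n,i,o in obs])
r=least_squares(f,[.6,-.2,.108,-1.5]);print(r.x);print(r.fun)
r=least_squares(lambda q:f([q[0],q[1],.108,q[2]]),[.6,-.2,-1.5]);print(r.x);print(r.fun)
E
```

```text
far (array([ 0.6302, -0.2273,  0.1778]), array([-1.6095,  0.3459,  0.9301, -1.3632])) near (array([ 0.4186, -0.2453,  0.1829]), array([-2.1004,  0.3353,  1.2005, -1.9187]))
keytop (array([0.4839, 0.0799, 0.1859]), array([-0.2706,  0.0321,  0.1267, -0.2166]))
keytop z.186 [0.4846 0.0795 0.186 ] [0.4833 0.0803 0.186 ]
ball [0.4793 0.0752 0.1196]
foot [0.4792 0.0818 0.004 ] [0.0774 0.0759 0.0779]
boxfoot [ 0.5279 -0.2849  0.004 ]
[[ 0.6122 -0.3658  0.004 ]
 [ 0.4608 -0.3765  0.004 ]
 [ 0.4441 -0.2058  0.004 ]
 [ 0.5946 -0.1914  0.004 ]]
[ 0.5262 -0.2496  0.1126 -1.4793]
[-1.4229 -0.8747 -1.5862  0.8262  1.0363 -1.8215  1.5254 -2.1922 -0.9915
  0.8144 -0.5676  0.0773]
[ 0.5282 -0.2482 -1.4785]
[-1.471  -0.1009 -1.4055  1.5835  0.1948 -2.1421  0.7053 -2.7709 -1.0808
  1.405  -0.4401  0.6295]
```

```bash
cat >> h.py <<'E'
def toolR(yaw,tilt=0):
    # tool z down along -track z (tilt about track y), tool y along track +y
    Rt=trackR(yaw) if tilt else R.from_euler("z",yaw).as_matrix()
    return np.c_[-Rt[:,0],Rt[:,1],-Rt[:,2]]
def step(p,Rw,pos0=None,R0=None):
    st=manip.state()
    pos0=np.array(st["tool_pos"]) if pos0 is None else pos0
    R0=R.from_rotvec(st["ee_rot"]).as_matrix() if R0 is None else R0
    print("shift",R0.T@(np.array(p)-pos0),"turn",R.from_matrix(R0.T@Rw).as_rotvec(),"t",st["t"],"pos",pos0)
E
python3 - <<'E'
from h import *
import cv2
yaw=-1.4785
A=toolR(yaw)
step([.37,.40,.34],A)
step([.482,.0805,.28],A,np.array([.37,.40,.34]),A)
print("R",A)
# overlay
ims=[]
p=[.5282,-.2482,.108]
Rt=trackR(yaw);E=[]
def seg(a,b):E.append((np.array(a)/1e3,np.array(b)/1e3))
for y in(-106,106):
    seg([29,y,64],[29,y,-96]);seg([29,y,64],[-19,y,49]);seg([29,y,-96],[-19,y,-96]);seg([-19,y,49],[-19,y,-96])
for q in([29,64],[29,-96],[-19,49]): seg([q[0],-106,q[1]],[q[0],106,q[1]])
for a,b in(([-11,-46,0],[-11,46,0]),([11,-46,0],[11,46,0])): seg(a,b)
for n,(x,y,w,h),k in(("top",(380,160,80,120),5),("scene",(345,258,100,120),4)):
    im=cv2.imread(f"pics/{n}0.png")[y:y+h,x:x+w];o=cv2.resize(im,None,fx=k,fy=k,interpolation=cv2.INTER_CUBIC)
    for a,b in E:
        P=proj(n,np.array([Rt@a+p,Rt@b+p]));P=((P-[x,y]+.5)*k).astype(int)
        cv2.line(o,tuple(map(int,P[0])),tuple(map(int,P[1])),(0,0,255),1)
    ims.append(cv2.copyMakeBorder(o,0,600-o.shape[0],0,0,cv2.BORDER_CONSTANT))
cv2.imwrite("pics/ov.png",np.hstack(ims))
E
```

```text
shift [-0.1488 -0.1254 -0.1094] turn [-0.0017  0.0008  1.0086] t 0.1 pos [0.294  0.579  0.2304]
shift [-0.3285  0.0821  0.06  ] turn [0. 0. 0.] t 0.1 pos [0.37 0.4  0.34]
R [[-0.0922  0.9957 -0.    ]
 [ 0.9957  0.0922  0.    ]
 [ 0.      0.     -1.    ]]
```

View pics/ov.png

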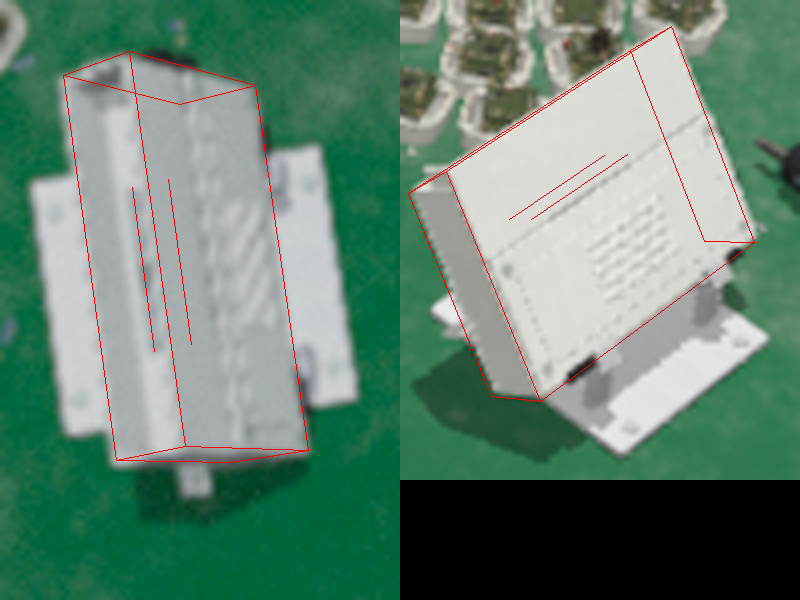

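The model overlay fits the box to about 2 mm, and the visible track edge at (133–157,190–350) in the top crop matches too. Moving to above the key.

Call:
drive_tool(targets=[[0, 0, -0.04, 0, 0, 0.05, 100], [-0.02, -0.02, -0.08, 0, 0, 0.15, 100], [-0.05, -0.05, -0.11, 0, 0, 0.28, 100], [-0.09, -0.08, -0.11, 0, 0, 0.42, 100], [-0.12, -0.1, -0.11, 0, 0, 0.55, 100]])

```text
t: 0.6
tool_pos: [0.3573, 0.4339, 0.3425]
ee_rot: [1.542, 2.736, 0.003]
force: [1.8, -0.3, 0.9]
width: 0.0856
grip_force: 0.0
```

```bash
python3 - <<'E'
from h import *
step([.482,.0805,.28],toolR(-1.4785))
E
```

```text
shift [-0.3669 -0.0764  0.0625] turn [ 0.0022 -0.0001  0.4521] t 0.6 pos [0.3573 0.4339 0.3425]
```

Call:
drive_tool(targets=[[-0.04, -0.01, 0, 0, 0, 0.09, 100], [-0.085, -0.018, 0, 0, 0, 0.18, 100], [-0.13, -0.027, 0, 0, 0, 0.27, 100], [-0.17, -0.036, 0, 0, 0, 0.36, 100], [-0.21, -0.044, 0, 0, 0, 0.452, 100]])

```text
t: 1.1
tool_pos: [0.4285, 0.2321, 0.3411]
ee_rot: [-2.113, -2.324, 0.001]
force: [-0.0, -0.4, 0.4]
width: 0.0852
grip_force: 0.0
```

```bash
python3 - <<'E'
from h import *
step([.482,.0805,.22],toolR(-1.4785))
E
```

```text
shift [-0.156   0.039   0.1211] turn [-0.0004  0.0001  0.0026] t 1.1 pos [0.4285 0.2321 0.3411]
```

Call:
drive_tool(targets=[[-0.04, 0.01, 0.01, 0, 0, 0, 100], [-0.08, 0.02, 0.03, 0, 0, 0, 100], [-0.12, 0.03, 0.06, 0, 0, 0, 100], [-0.15, 0.037, 0.09, 0, 0, 0, 100], [-0.156, 0.039, 0.121, 0, 0, 0, 100]])

```text
t: 1.6
tool_pos: [0.4835, 0.0779, 0.2192]
ee_rot: [2.115, 2.321, -0.001]
force: [0.6, 0.2, 0.0]
width: 0.0856
grip_force: 0.0
```

```bash
python3 - <<'E'
from h import *
import cv2
step([.482,.0805,.139],toolR(-1.4785))
def c(n,x,y,w,h,k):
    im=manip.snapshot(n)[:,:,::-1]; o=cv2.resize(im[y:y+h,x:x+w],None,fx=k,fy=k,interpolation=cv2.INTER_CUBIC)
    return o
cv2.imwrite("pics/g1.png",np.hstack([c("scene",250,160,80,120,5),c("top",250,180,80,120,5)]))
E
```

```text
shift [ 0.0029 -0.0013  0.0802] turn [0.0006 0.0018 0.0003] t 1.6 pos [0.4835 0.0779 0.2192]
```

View pics/g1.png

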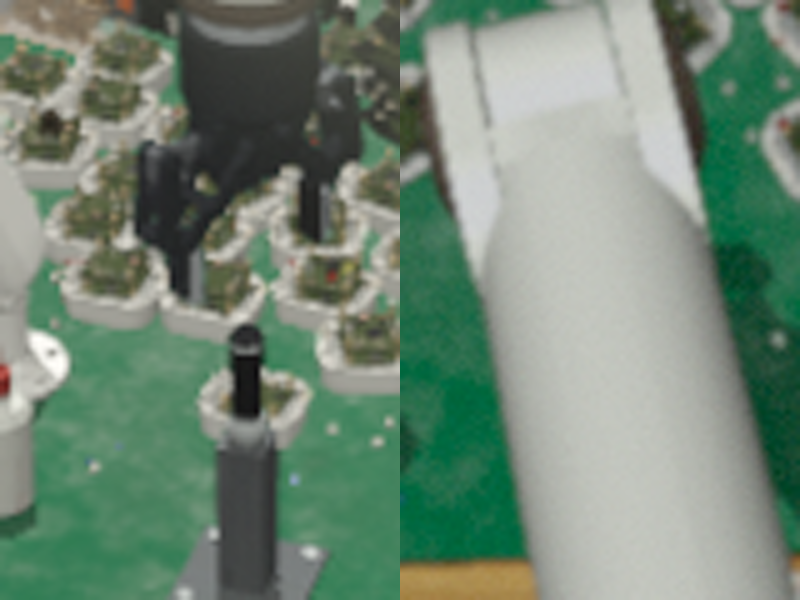

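The scene crop shows the open fingers at (190,300) and (315,235), straddling the key handle (247,335). The top view is blocked by the arm. Descending.

Call:
drive_tool(targets=[[0.001, -0.001, 0.02, 0, 0, 0, 100], [0.002, -0.001, 0.04, 0, 0, 0, 100], [0.002, -0.001, 0.06, 0, 0, 0, 100], [0.002, -0.001, 0.074, 0, 0, 0, 100], [0.002, -0.001, 0.08, 0, 0, 0, 100]])

```text
t: 2.2
tool_pos: [0.481, 0.0861, 0.1403]
ee_rot: [-2.106, -2.33, 0.001]
force: [-0.6, 1.1, 1.0]
width: 0.0853
grip_force: 0.0
```

Call:
drive_tool(targets=[[0, 0, 0, 0, 0, 0, 60], [0, 0, 0, 0, 0, 0, 30], [0, 0, 0, 0, 0, 0, 0], [0, 0, 0, 0, 0, 0, 0], [0, 0, 0, 0, 0, 0, 0]], squeeze=40)

```text
t: 2.7
tool_pos: [0.4828, 0.0849, 0.1412]
ee_rot: [2.108, 2.327, 0.004]
force: [2.7, 0.6, -0.4]
width: 0.0188
grip_force: 38.9
```

Call:
drive_tool(targets=[[0, 0, 0, 0, 0, 0, 40], [0, 0, 0, 0, 0, 0, 40], [-0.002, 0, 0, 0, 0, 0, 40], [-0.004, 0, 0, 0, 0, 0, 40], [-0.004, 0, 0, 0, 0, 0, 40]])

```text
t: 3.2
tool_pos: [0.4817, 0.0801, 0.1402]
ee_rot: [-2.11, -2.328, 0.001]
force: [0.6, -0.4, 0.4]
width: 0.0345
grip_force: 0.0
```

Call:
drive_tool(targets=[[0, 0, 0, 0, 0, 0, 20], [0, 0, 0, 0, 0, 0, 0], [0, 0, 0, 0, 0, 0, 0], [0, 0, 0, 0, 0, 0, 0], [0, 0, 0, 0, 0, 0, 0]], squeeze=90)

```text
t: 3.7
tool_pos: [0.4827, 0.0808, 0.1407]
ee_rot: [2.108, 2.328, 0.002]
force: [4.1, 0.4, 1.1]
width: 0.0184
grip_force: 87.3
```

Call:
drive_tool(targets=[[0, 0, -0.025, 0, 0, 0, 0], [0, 0, -0.05, 0, 0, 0, 0], [0, 0, -0.08, 0, 0, 0, 0], [0, 0, -0.11, 0, 0, 0, 0], [0, 0, -0.14, 0, 0, 0, 0]])

```text
t: 4.2
tool_pos: [0.4802, 0.0805, 0.2806]
ee_rot: [-2.107, -2.327, 0.004]
force: [-0.2, 0.1, -1.4]
width: 0.018
grip_force: 88.1
```

Call:
drive_tool(targets=[[0, 0, -0.02, 0, 0, 0, 0], [0, 0, -0.03, 0, 0, 0, 0], [0, 0, -0.03, 0, 0, 0, 0], [0, 0, -0.03, 0, 0, 0, 0], [0, 0, -0.03, 0, 0, 0, 0]])

```text
t: 4.7
tool_pos: [0.4807, 0.0805, 0.3086]
ee_rot: [-2.107, -2.327, 0.004]
force: [-0.7, -0.9, -1.3]
width: 0.018
grip_force: 88.2
```

```bash
python3 - <<'E'
from h import *
import cv2
def c(n,x,y,w,h,k):
    im=manip.snapshot(n)[:,:,::-1]; cv2.imwrite(f"pics/k_{n}.png",im); o=cv2.resize(im[y:y+h,x:x+w],None,fx=k,fy=k,interpolation=cv2.INTER_CUBIC)
    return o
st=manip.state();print(st["tool_pos"],st["width"],st["force"]);p=st["tool_pos"]
Rw=R.from_rotvec(st["ee_rot"]).as_matrix()
print(proj("scene",[p,p+Rw[:,2]*.016,p+Rw[:,2]*.126]))
cv2.imwrite("pics/g2.png",c("scene",250,130,80,120,5))
yaw=-1.4785;Rt=trackR(yaw);O=np.array([.5282,-.2482,.108])
for h in(.15,.064,0): step(O+Rt@[0,-.03,.126+h],toolR(yaw,1))
E
```

```text
[0.4807 0.0805 0.3086] 0.01803154973320624 [-0.6768 -0.8821 -1.2858]
[[297.77   189.9841]
 [297.7892 194.9875]
 [297.9152 227.8479]]
shift [-0.1733 -0.0145 -0.0252] turn [-0.0008 -0.6105  0.0075] t 4.75 pos [0.4809 0.0805 0.3087]
shift [-0.2226 -0.0146  0.0452] turn [-0.0008 -0.6105  0.0075] t 4.75 pos [0.4809 0.0805 0.3087]
shift [-0.2593 -0.0147  0.0977] turn [-0.0008 -0.6105  0.0075] t 4.75 pos [0.4809 0.0805 0.3087]
```

View pics/g2.png

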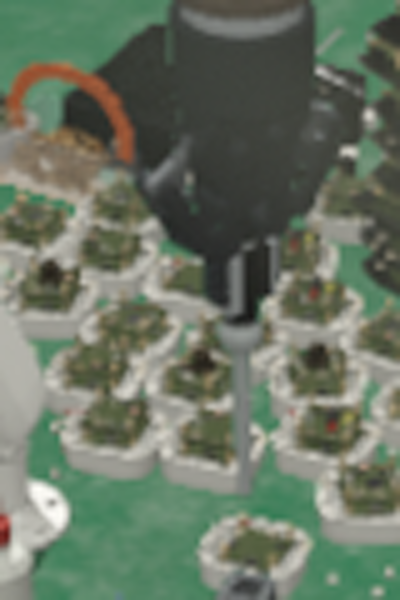

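The key is held straight: its tip at crop (244,492) is within 1 px of the predicted position. Moving over to the box and tilting.

Call:
drive_tool(targets=[[-0.02, -0.002, -0.005, 0, -0.1, 0, 0], [-0.06, -0.008, -0.012, 0, -0.23, 0.002, 0], [-0.105, -0.014, -0.018, 0, -0.36, 0.004, 0], [-0.145, -0.019, -0.022, 0, -0.49, 0.006, 0], [-0.173, -0.0225, -0.025, 0, -0.61, 0.0075, 0]])

```text
t: 5.25
tool_pos: [0.4763, -0.096, 0.3355]
ee_rot: [1.774, 1.941, -0.561]
force: [-0.8, 0.2, -1.2]
width: 0.0184
grip_force: 88.0
```

Call:
drive_tool(targets=[[0, 0, 0, 0, 0, 0, 0], [0, 0, 0, 0, 0, 0, 0], [0, 0, 0, 0, 0, 0, 0], [0, 0, 0, 0, 0, 0, 0], [0, 0, 0, 0, 0, 0, 0]])

```text
t: 5.75
tool_pos: [0.4769, -0.0934, 0.3356]
ee_rot: [1.777, 1.946, -0.555]
force: [-0.2, -0.2, -0.8]
width: 0.0181
grip_force: 88.0
```

```bash
cat >> h.py <<'E'
yaw=-1.4785;Rt=trackR(yaw);O=np.array([.5282,-.2482,.108])
def tip(L=.129):
    st=manip.state();Rw=R.from_rotvec(st["ee_rot"]).as_matrix()
    print("t",st["t"],"tip in track",1e3*(Rt.T@(st["tool_pos"]+Rw[:,2]*L-O)),"F track",Rt.T@st["force"],"width",st["width"])
E
python3 - <<'E'
from h import *
import cv2
step(O+Rt@[0,-.038,.129+.15],toolR(yaw,1)); tip()
st=manip.state();p=st["tool_pos"];Rw=R.from_rotvec(st["ee_rot"]).as_matrix()
print(proj("scene",p+Rw[:,2]*.129),proj("top",p+Rw[:,2]*.129))
def c(n,x,y,w,h,k):
    im=manip.snapshot(n)[:,:,::-1]; return cv2.resize(im[y:y+h,x:x+w],None,fx=k,fy=k,interpolation=cv2.INTER_CUBIC)
cv2.imwrite("pics/g3.png",np.hstack([c("scene",320,200,100,150,4),c("top",360,160,100,150,4)]))
E
```

```text
shift [ 0.0004 -0.0012 -0.0014] turn [ 0.0023 -0.0021 -0.0022] t 5.75 pos [ 0.4769 -0.0934  0.3356]
t 5.75 tip in track [  0.1321 -36.5321 148.5576] F track [-0.3221 -0.1867 -0.8064] width 0.018055974698409246
[[356.1032 258.137 ]] [[387.908  222.9466]]
```

View pics/g3.png

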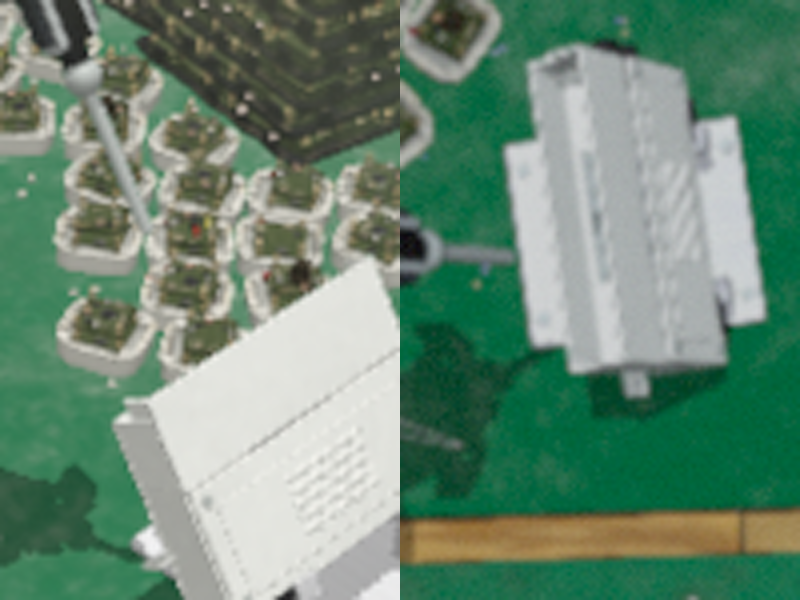

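In the scene crop the tip is at (356.5,258), in the top at (388,224). Both are within about 1 px of the prediction, so I'll insert.

Call:
drive_tool(targets=[[0, -0.002, 0.03, 0, 0, 0, 0], [0, -0.002, 0.06, 0, 0, 0, 0], [0, -0.002, 0.09, 0, 0, 0, 0], [0, -0.002, 0.115, 0, 0, 0, 0], [0, -0.002, 0.13, 0, 0, 0, 0]])

```text
t: 6.35
tool_pos: [0.4807, -0.1693, 0.2273]
ee_rot: [1.778, 1.946, -0.559]
force: [0.4, 0.2, -0.7]
width: 0.0182
grip_force: 88.0
```

Call:
drive_tool(targets=[[0, 0, 0.002, 0, 0, 0, 0], [0, 0, 0.004, 0, 0, 0, 0], [0, 0, 0.006, 0, 0, 0, 0], [0, 0, 0.008, 0, 0, 0, 0], [0, 0, 0.01, 0, 0, 0, 0]])

```text
t: 6.85
tool_pos: [0.4827, -0.1733, 0.221]
ee_rot: [1.775, 1.946, -0.555]
force: [-0.1, 0.1, -2.7]
width: 0.0181
grip_force: 88.0
```

```bash
python3 -c "
from h import *
tip()"
```

```text
t 6.85 tip in track [  0.1347 -37.988    8.7138] F track [-1.6726 -0.1139 -2.128 ] width 0.018057743308218882
```

Call:
drive_tool(targets=[[0, 0, 0.001, 0, 0, 0, 0], [0, 0, 0.002, 0, 0, 0, 0], [0, 0, 0.003, 0, 0, 0, 0], [0, 0, 0.004, 0, 0, 0, 0], [0, 0, 0.005, 0, 0, 0, 0]])

```text
t: 7.35
tool_pos: [0.4825, -0.1766, 0.2164]
ee_rot: [1.776, 1.946, -0.557]
force: [-0.2, -0.6, -0.6]
width: 0.0183
grip_force: 88.0
```

```bash
python3 -c "
from h import *
tip()"
```

```text
t 7.35 tip in track [  0.1786 -38.6881   3.0994] F track [ 0.169  -0.2778 -0.8149] width 0.01832569968601693
```

Call:
drive_tool(targets=[[0, 0, 0.001, 0, 0, 0, 0], [0, 0, 0.002, 0, 0, 0, 0], [0, 0, 0.003, 0, 0, 0, 0], [0, 0, 0.004, 0, 0, 0, 0], [0, 0, 0.004, 0, 0, 0, 0]])

```text
t: 7.85
tool_pos: [0.4838, -0.1768, 0.2152]
ee_rot: [1.774, 1.946, -0.554]
force: [-6.2, 12.1, 19.8]
width: 0.0179
grip_force: 90.3
```

```bash
python3 -c "
from h import *
tip()"
```

```text
t 7.85 tip in track [ -0.2514 -37.1394   1.9009] F track [ 1.0456 -5.031  23.4762] width 0.01790538833970845
```

Contact at 23 N. I'll ease the preload and slide along +y in 8 mm steps.

Call:
drive_tool(targets=[[0, 0, -0.0008, 0, 0, 0, 0], [0, 0, -0.0015, 0, 0, 0, 0], [0, 0, -0.0015, 0, 0, 0, 0], [0, 0, -0.0015, 0, 0, 0, 0], [0, 0, -0.0015, 0, 0, 0, 0]])

```text
t: 8.35
tool_pos: [0.4833, -0.1768, 0.2155]
ee_rot: [1.775, 1.946, -0.555]
force: [-3.6, 6.9, 10.0]
width: 0.018
grip_force: 88.8
```

Call:
drive_tool(targets=[[0, 0.002, 0, 0, 0, 0, 0], [0, 0.004, 0, 0, 0, 0, 0], [0, 0.006, 0, 0, 0, 0, 0], [0, 0.008, 0, 0, 0, 0, 0], [0, 0.008, 0, 0, 0, 0, 0]])

```text
t: 8.85
tool_pos: [0.4891, -0.1765, 0.2148]
ee_rot: [1.778, 1.946, -0.56]
force: [-7.2, 8.2, 11.1]
width: 0.0185
grip_force: 91.6
```

```bash
python3 -c "
from h import *
tip()"
```

```text
t 8.85 tip in track [ -0.3055 -32.5582   1.4601] F track [-0.9068 -6.4432 14.1278] width 0.018476273770857195
```

Call:
drive_tool(targets=[[0, 0.002, -0.0005, 0, 0, 0, 0], [0, 0.004, -0.0005, 0, 0, 0, 0], [0, 0.006, -0.0005, 0, 0, 0, 0], [0, 0.007, -0.0005, 0, 0, 0, 0], [0, 0.007, -0.0005, 0, 0, 0, 0]])

```text
t: 9.35
tool_pos: [0.4942, -0.1761, 0.2147]
ee_rot: [1.78, 1.946, -0.565]
force: [-9.7, 8.4, 12.4]
width: 0.0182
grip_force: 93.8
```

Call:
drive_tool(targets=[[0, 0.002, 0, 0, 0, 0, 0], [0, 0.004, 0, 0, 0, 0, 0], [0, 0.006, 0, 0, 0, 0, 0], [0, 0.007, 0, 0, 0, 0, 0], [0, 0.007, 0, 0, 0, 0, 0]])

```text
t: 9.85
tool_pos: [0.5005, -0.1756, 0.2147]
ee_rot: [1.781, 1.946, -0.566]
force: [-11.4, 8.2, 13.4]
width: 0.0178
grip_force: 95.3
```

```bash
python3 -c "
from h import *
tip()"
```

```text
t 9.85 tip in track [ -0.1166 -21.7933   1.3716] F track [  0.0861 -10.544   16.24  ] width 0.0177918777324785
```

Call:
drive_tool(targets=[[0, 0.0, -0.0005, 0, 0, 0, 0], [0, 0.001, -0.0009, 0, 0, 0, 0], [0, 0.003, -0.0009, 0, 0, 0, 0], [0, 0.005, -0.0009, 0, 0, 0, 0], [0, 0.005, -0.0009, 0, 0, 0, 0]])

```text
t: 10.35
tool_pos: [0.5102, -0.1746, 0.2157]
ee_rot: [1.775, 1.946, -0.555]
force: [-0.3, 1.3, 0.0]
width: 0.0179
grip_force: 88.5
```

```bash
python3 -c "
from h import *
tip()"
```

```text
t 10.35 tip in track [  0.2307 -10.7433   2.1698] F track [-1.0649 -0.1437  0.7506] width 0.01786322982833214
```

Call:
drive_tool(targets=[[0, 0, 0.0005, 0, 0, 0, 0], [0, 0, 0.001, 0, 0, 0, 0], [0, 0, 0.0015, 0, 0, 0, 0], [0, 0, 0.002, 0, 0, 0, 0], [0, 0, 0.002, 0, 0, 0, 0]])

```text
t: 10.85
tool_pos: [0.5105, -0.1748, 0.215]
ee_rot: [1.775, 1.946, -0.554]
force: [-2.7, 6.8, 9.8]
width: 0.0182
grip_force: 90.0
```

```bash
python3 -c "
from h import *
tip()"
```

```text
t 10.85 tip in track [  0.0221 -10.3789   1.5738] F track [-0.0951 -2.0232 12.0604] width 0.01817101676373379
```

Call:
drive_tool(targets=[[0, 0.001, -0.0006, 0, 0, 0, 0], [0, 0.003, -0.0006, 0, 0, 0, 0], [0, 0.005, -0.0006, 0, 0, 0, 0], [0, 0.006, -0.0006, 0, 0, 0, 0], [0, 0.006, -0.0006, 0, 0, 0, 0]])

```text
t: 11.35
tool_pos: [0.5134, -0.1746, 0.215]
ee_rot: [1.778, 1.946, -0.562]
force: [-9.4, 9.5, 13.1]
width: 0.0181
grip_force: 92.6
```

Call:
drive_tool(targets=[[0, 0.002, 0, 0, 0, 0, 0], [0, 0.004, 0, 0, 0, 0, 0], [0, 0.006, 0, 0, 0, 0, 0], [0, 0.006, 0, 0, 0, 0, 0], [0, 0.006, 0, 0, 0, 0, 0]])

```text
t: 11.85
tool_pos: [0.5216, -0.1746, 0.2143]
ee_rot: [1.776, 1.946, -0.556]
force: [-0.4, -0.4, -0.7]
width: 0.0178
grip_force: 89.4
```

```bash
python3 -c "
from h import *
tip()"
```

```text
t 11.85 tip in track [0.3812 0.465  0.4516] F track [-0.1116 -0.432  -0.7711] width 0.017822728297213326
```

Force fell to zero while the tip dropped below the floor level. Probing down here.

Call:
drive_tool(targets=[[0, 0, 0.001, 0, 0, 0, 0], [0, 0, 0.002, 0, 0, 0, 0], [0, 0, 0.003, 0, 0, 0, 0], [0, 0, 0.004, 0, 0, 0, 0], [0, 0, 0.004, 0, 0, 0, 0]])

```text
t: 12.35
tool_pos: [0.5215, -0.1769, 0.211]
ee_rot: [1.776, 1.946, -0.557]
force: [0.1, 0.4, -1.7]
width: 0.0177
grip_force: 89.4
```

```bash
python3 -c "
from h import *
tip()"
```

```text
t 12.35 tip in track [ 0.2972  0.1199 -3.5108] F track [-1.2982  0.1713 -1.1114] width 0.017667304046978367
```

Call:
drive_tool(targets=[[0, 0, 0.002, 0, 0, 0, 0], [0, 0, 0.004, 0, 0, 0, 0], [0, 0, 0.006, 0, 0, 0, 0], [0, 0, 0.008, 0, 0, 0, 0], [0, 0, 0.009, 0, 0, 0, 0]])

```text
t: 12.85
tool_pos: [0.5222, -0.1816, 0.204]
ee_rot: [1.776, 1.946, -0.557]
force: [-1.5, 3.1, 4.3]
width: 0.0181
grip_force: 89.7
```

```bash
python3 -c "
from h import *
tip()"
```

```text
t 12.85 tip in track [  0.1571   0.4374 -12.0215] F track [-0.1198 -1.2254  5.3751] width 0.0181333436415224
```

Call:
drive_tool(targets=[[0, 0, 0.002, 0, 0, 0, 0], [0, 0, 0.004, 0, 0, 0, 0], [0, 0, 0.006, 0, 0, 0, 0], [0, 0, 0.007, 0, 0, 0, 0], [0, 0, 0.007, 0, 0, 0, 0]])

```text
t: 13.35
tool_pos: [0.5226, -0.1858, 0.198]
ee_rot: [1.776, 1.946, -0.557]
force: [-1.1, 2.0, 3.4]
width: 0.0181
grip_force: 90.0
```

```bash
python3 - <<'E'
from h import *
import cv2
tip()
a=cv2.imread("pics/scene0.png")[258:378,345:445]
b=manip.snapshot("scene")[:,:,::-1][258:378,345:445]
cv2.imwrite("pics/g4.png",cv2.resize(np.hstack([a,b]),None,fx=4,fy=4,interpolation=cv2.INTER_CUBIC))
E
```

```text
t 13.35 tip in track [  0.1834   0.4035 -19.383 ] F track [ 0.2114 -0.9172  4.0309] width 0.01809603189300398
```

View pics/g4.png

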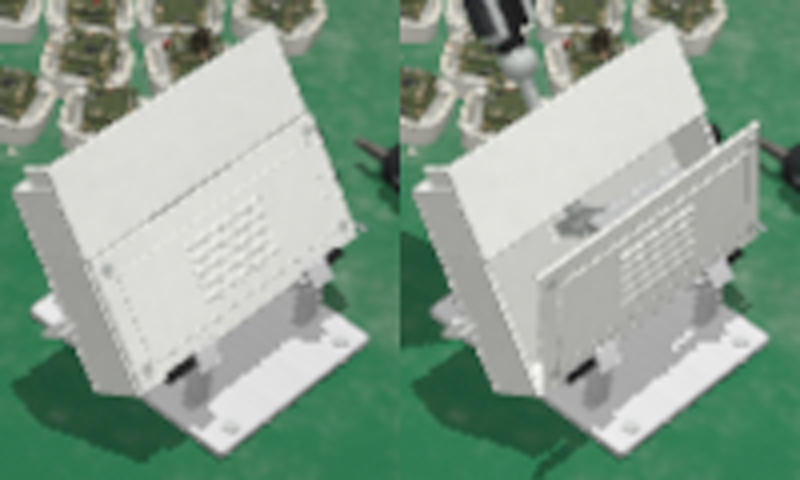

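The right half shows the door swung open, with its upper edge at (540–755,130–275). Withdrawing the key.

Call:
drive_tool(targets=[[0, 0, -0.015, 0, 0, 0, 0], [0, 0, -0.045, 0, 0, 0, 0], [0, 0, -0.085, 0, 0, 0, 0], [0, 0, -0.13, 0, 0, 0, 0], [0, 0, -0.17, 0, 0, 0, 0]])

```text
t: 13.9
tool_pos: [0.513, -0.0883, 0.3386]
ee_rot: [1.776, 1.946, -0.557]
force: [0.7, 0.0, -0.9]
width: 0.018
grip_force: 89.2
```

```bash
python3 - <<'E'
from h import *
tip()
step([.482,.0806,.3087],toolR(-1.4785))
E
```

```text
t 13.9 tip in track [  0.5481  -0.2054 152.0687] F track [-0.4916  0.6654 -0.7888] width 0.018026648381044105
shift [ 0.1573 -0.0155 -0.0734] turn [ 0.002   0.6098 -0.0012] t 13.9 pos [ 0.513  -0.0883  0.3386]
```

Call:
drive_tool(targets=[[0.02, -0.002, -0.012, 0.0, 0.1, 0, 0], [0.055, -0.005, -0.03, 0.0, 0.23, 0, 0], [0.09, -0.009, -0.048, 0.001, 0.36, 0, 0], [0.13, -0.013, -0.062, 0.002, 0.49, 0, 0], [0.157, -0.0155, -0.073, 0.002, 0.61, -0.001, 0]])

```text
t: 14.4
tool_pos: [0.482, 0.0818, 0.3071]
ee_rot: [-2.113, -2.32, -0.007]
force: [-0.8, -0.2, -1.7]
width: 0.018
grip_force: 89.2
```

Call:
drive_tool(targets=[[0, 0, 0, 0, 0, 0, 0], [0, 0, 0, 0, 0, 0, 0], [0, 0, 0, 0, 0, 0, 0], [0, 0, 0, 0, 0, 0, 0], [0, 0, 0, 0, 0, 0, 0]])

```text
t: 14.9
tool_pos: [0.4824, 0.0794, 0.3073]
ee_rot: [2.116, 2.321, -0.001]
force: [0.9, 0.0, -0.9]
width: 0.0178
grip_force: 89.3
```

```bash
python3 - <<'E'
from h import *
import cv2
step([.482,.0806,.3087],toolR(-1.4785))
st=manip.state();p=st["tool_pos"];Rw=R.from_rotvec(st["ee_rot"]).as_matrix()
print(proj("scene",[p+Rw[:,2]*.019,p+Rw[:,2]*.129,[.482,.0806,.11]]))
b=manip.snapshot("scene")[:,:,::-1][130:280,250:350]
a=cv2.imread("pics/k_scene.png")[130:280,250:350]
cv2.imwrite("pics/g5.png",cv2.resize(np.hstack([a,b]),None,fx=4,fy=4,interpolation=cv2.INTER_CUBIC))
E
```

```text
shift [ 0.0012 -0.0003 -0.0014] turn [0.     0.001  0.0005] t 14.9 pos [0.4824 0.0794 0.3073]
[[298.5363 196.2943]
 [298.7474 229.0115]
 [298.4754 247.8837]]
```

View pics/g5.png

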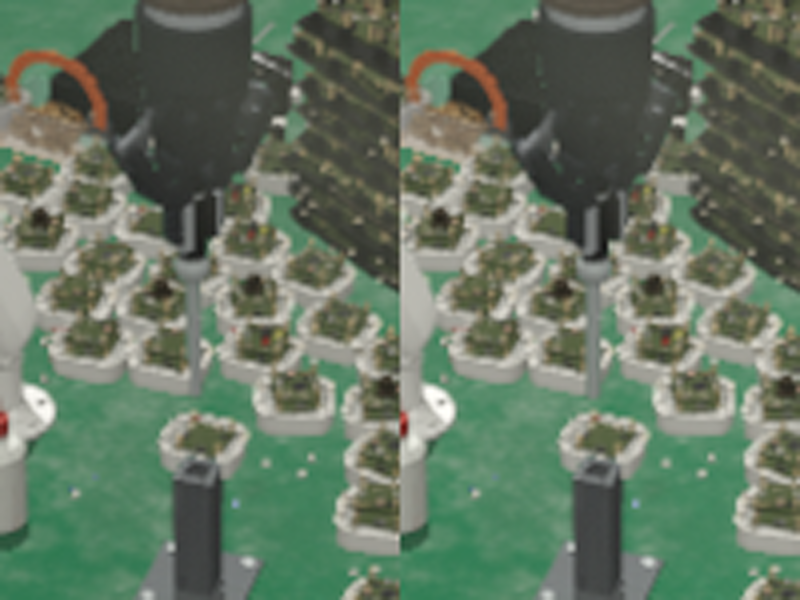

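The door is open, and the key is still upright and about 1 mm from the stand's mouth (right crop: tip 593,395; mouth 598,470). Lowering it into the stand.

Call:
drive_tool(targets=[[0, 0.001, 0.02, 0, 0, 0, 0], [0, 0.001, 0.04, 0, 0, 0, 0], [0, 0.001, 0.055, 0, 0, 0, 0], [0, 0.001, 0.068, 0, 0, 0, 0], [0, 0.001, 0.078, 0, 0, 0, 0]])

```text
t: 15.45
tool_pos: [0.4831, 0.0796, 0.2284]
ee_rot: [-2.116, -2.322, 0.001]
force: [0.8, 0.2, -1.2]
width: 0.018
grip_force: 89.3
```

Call:
drive_tool(targets=[[0, 0, 0.008, 0, 0, 0, 0], [0, 0, 0.016, 0, 0, 0, 0], [0, 0, 0.024, 0, 0, 0, 0], [0, 0, 0.028, 0, 0, 0, 0], [0, 0, 0.028, 0, 0, 0, 0]])

```text
t: 15.95
tool_pos: [0.4831, 0.0796, 0.2008]
ee_rot: [-2.116, -2.321, 0.001]
force: [0.0, 0.4, -1.0]
width: 0.0183
grip_force: 89.3
```

```bash
python3 - <<'E'
from h import *
st=manip.state();print(st["force"],st["ft_torque"])
step([.4825,.0806,.1407],toolR(-1.4785))
E
```

```text
[ 0.0263  0.4386 -0.987 ] [-0.019  -0.0048 -0.0348]
shift [ 0.0011 -0.0004  0.0601] turn [-0.0006  0.     -0.    ] t 15.95 pos [0.4831 0.0796 0.2008]
```

Call:
drive_tool(targets=[[0, 0, 0.012, 0, 0, 0, 0], [0, 0, 0.024, 0, 0, 0, 0], [0, 0, 0.036, 0, 0, 0, 0], [0, 0, 0.046, 0, 0, 0, 0], [0, 0, 0.052, 0, 0, 0, 0]])

```text
t: 16.45
tool_pos: [0.4829, 0.0796, 0.148]
ee_rot: [-2.116, -2.321, 0.001]
force: [0.4, 0.0, -0.4]
width: 0.0179
grip_force: 89.3
```

Call:
drive_tool(targets=[[0, 0, 0.002, 0, 0, 0, 0], [0, 0, 0.004, 0, 0, 0, 0], [0, 0, 0.005, 0, 0, 0, 0], [0, 0, 0.006, 0, 0, 0, 0], [0, 0, 0.006, 0, 0, 0, 0]])

```text
t: 16.95
tool_pos: [0.4833, 0.0795, 0.1434]
ee_rot: [2.117, 2.321, 0.0]
force: [0.4, 0.3, -0.8]
width: 0.0181
grip_force: 89.3
```

Call:
drive_tool(targets=[[0, 0, 0.0007, 0, 0, 0, 0], [0, 0, 0.0014, 0, 0, 0, 0], [0, 0, 0.002, 0, 0, 0, 0], [0, 0, 0.0025, 0, 0, 0, 0], [0, 0, 0.0025, 0, 0, 0, 0]])

```text
t: 17.45
tool_pos: [0.4835, 0.0797, 0.1409]
ee_rot: [2.116, 2.321, 0.001]
force: [-0.7, -0.1, -0.1]
width: 0.0178
grip_force: 89.3
```

Call:
drive_tool(targets=[[0, 0, 0.0005, 0, 0, 0, 0], [0, 0, 0.001, 0, 0, 0, 0], [0, 0, 0.0015, 0, 0, 0, 0], [0, 0, 0.002, 0, 0, 0, 0], [0, 0, 0.002, 0, 0, 0, 0]])

```text
t: 17.95
tool_pos: [0.4844, 0.08, 0.1396]
ee_rot: [2.116, 2.321, 0.003]
force: [0.5, 0.6, 4.8]
width: 0.0185
grip_force: 89.6
```

Seated at 4.8 N. Releasing gently, then retracting.

Call:
drive_tool(targets=[[0, 0, 0, 0, 0, 0, 22], [0, 0, 0, 0, 0, 0, 30], [0, 0, 0, 0, 0, 0, 50], [0, 0, 0, 0, 0, 0, 80], [0, 0, 0, 0, 0, 0, 100]])

```text
t: 18.45
tool_pos: [0.4828, 0.0794, 0.1384]
ee_rot: [-2.116, -2.321, 0.001]
force: [-0.7, 0.2, 0.3]
width: 0.0681
grip_force: 0.0
```

Call:
drive_tool(targets=[[0, 0, 0, 0, 0, 0, 100], [0, 0, -0.02, 0, 0, 0, 100], [0, 0, -0.05, 0, 0, 0, 100], [0, 0, -0.09, 0, 0, 0, 100], [0, 0, -0.13, 0, 0, 0, 100]])

```text
t: 18.95
tool_pos: [0.4826, 0.0794, 0.2697]
ee_rot: [-2.116, -2.321, 0.002]
force: [0.5, 0.0, -0.3]
width: 0.0856
grip_force: 0.0
```

Call:
drive_tool(targets=[[0, 0, -0.03, 0, 0, 0, 100], [0, 0, -0.06, 0, 0, 0, 100], [0, 0, -0.06, 0, 0, 0, 100], [0, 0, -0.06, 0, 0, 0, 100], [0, 0, -0.06, 0, 0, 0, 100]])

```text
t: 19.45
tool_pos: [0.4825, 0.0794, 0.3276]
ee_rot: [-2.116, -2.321, 0.002]
force: [0.4, -0.4, -0.5]
width: 0.0858
grip_force: 0.0
```

```bash
python3 - <<'E'
from h import *
import cv2
b=manip.snapshot("scene")[:,:,::-1]
cv2.imwrite("pics/g6.png",cv2.resize(b[160:430,170:480],None,fx=2.2,fy=2.2,interpolation=cv2.INTER_CUBIC))
E
```

```text
(no output)
```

View pics/g6.png

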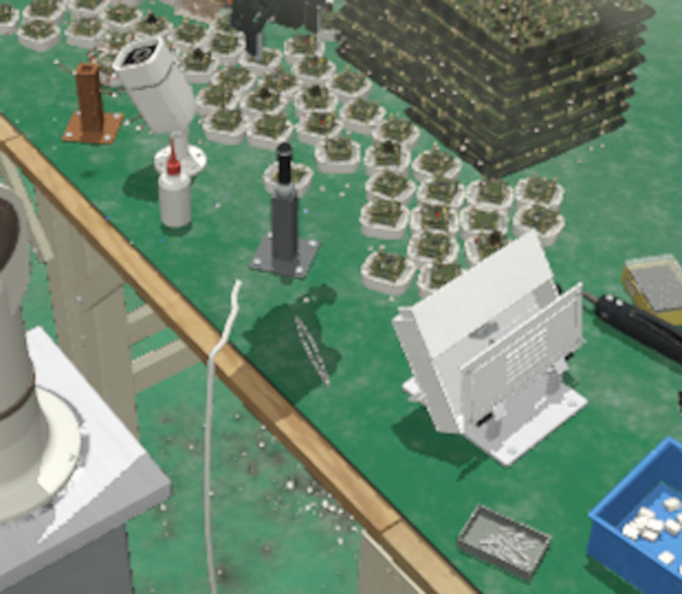

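The key stands upright in the dark stand (285,165) and the door is ajar (520,355). The bottle, camera and tray have not moved, and the gripper is clear.

```bash
python3 -c "
from station import manip
print(manip.job_done())"
```

```text
the job is handed in; nothing more can be done
None
```

The door is sprung ajar, the key is back upright in its dark stand, the tray, bottle and camera were not touched, and the job was handed in at about 19.5 s; no verdict came back.

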